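# Nip up the sight-glass ring of a model boiler with a two-pin spanner

### The job

The brass sight-glass ring in the middle of the clamped boiler end plate is still loose. Take the larger pin spanner (blue T-handle) out of its wooden block, get both of its pins fully down into the ring's two holes before you turn anything, then turn the ring clockwise until you feel it come home and nip it up to about 0.8 N m, never more than 1.3 N m. Then stand the spanner upright again in the empty pocket of its block, let go, and leave everything else where it lies.

Things in the scene. Friction and masses are not known exactly. Their poses are not given: they have to be found in the camera images.
- spanner_grip (a point): the larger pin spanner, the one to use (0.19 to 0.31 kg, 84 mm high, standing). This point is the centre of its T-handle: a blue bar, 84 mm long (this frame's x), 16 mm thick between its flat sides (y), 22 mm high (z, up). A 12 mm shank runs 45 mm down to a dark steel head bar 49 x 14 x 12 mm (along x) with a 29 mm round hub
- spanner_foot (a point): the same spanner: on its axis at the underside of its head, 68 mm below the handle's centre; this face comes down on the ring, or on the pocket's pad. Same axes as spanner_grip
- pin_a (a point): centre of the flat tip of one pin of the larger spanner: a steel pin 5 mm in diameter that stands 5 mm out of the head's underside, 18.5 mm from the axis towards +x of the spanner's frame. A torque of 0.8 N m on the ring is 22 N sideways on each pin
- pin_b (a point): the same for the other pin, 18.5 mm from the axis towards -x (the two are alike, so the spanner fits either way round)
- ring_face (a point): centre of the flat top of the brass sight-glass ring, 26 mm above the desk; outer diameter 49 mm, bore 25 mm with green glass. Its two blind pin holes lie 18.5 mm from here at +x and -x of this frame, which turns with the ring; each 6.6 mm wide, 6 mm deep: the pins go in until the spanner's head lies on this face. It sits on a fixed brass end plate, 104 mm wide
- clamp: red cast iron bench clamp, fixed, that holds the end plate to the desk's far edge; origin on the desk below the ring's centre. Its arm, 26 mm wide and up to 53 mm high, stands over the plate's rim from 43 mm to 134 mm out along this frame's x (away from the robot)
- pocket_a (a point): one pocket of the fixed wooden block (190 x 76 x 28 mm, long along x of this frame): a round hole 58 mm wide, 16 mm deep. This point is the top centre of the pad (18 mm wide, 7 mm high) on its floor, 19 mm above the desk, on which a spanner's head rests, pins hanging clear around the pad at any yaw; the block's top is 9 mm above this point
- pocket_b (a point): the other pocket, the same, 94 mm away along -x of the block. One pocket holds the larger spanner at the start, the other the small one; which is which changes
- small_spanner_grip (a point): bystander: the smaller pin spanner with a black 62 mm T-handle, standing in the other pocket; its pins are too close together for this ring. Point at its handle's centre
- chimney: bystander: aluminium chimney extension, an upright tube 39 mm wide at most and 55 mm high; origin under its foot
- bushing: bystander: bronze flanged bushing, 38 mm wide, 24 mm high; origin under its foot
- nozzle: bystander: black anodised burner nozzle, 32 mm wide, 40 mm high; origin under its foot
- tube_cutter: bystander: steel tube cutter lying flat, 130 x 54 x 20 mm, along its x; origin under its frame
- oil_can: bystander: green can, 44 mm wide, 85 mm high; origin under its foot
- screwdriver: bystander: yellow-handled screwdriver lying along its x, 170 mm; origin under its middle
- endplate: the clamped brass boiler end plate, fixed, 104 mm in diameter, its top 12.5 mm above the desk; origin on the desk at its centre, below the ring. The ring screws into it with its axis upright: it runs down clockwise (seen from above) against a steady thread friction of 0.25 N m, comes hard home after 0.6 to 1.15 rad (where cannot be seen, only felt) and stays where it is left; it sinks negligibly
- ring_hole (a point): centre of the mouth of one of the ring's two pin holes, level with the ring's face (the one at +x of ring_face); the other lies opposite
Things that resemble listed ones, but are neither listed nor needed, are in the scene too. What is shaped like the part that bears spanner_grip but turquoise is not meant.

How it is judged:
By the outcome, as a careful person would: the job done as asked, in the order asked, and still so for the second after the job is handed in, with the robot touching nothing.
It also fails if it takes over 64 s, if anything falls off the work surface, if the arm or the gripper's body presses on something with over 40 N, if the wrist force passes 120 N, or if a joint passes its speed limit or range.

### The arm

A 6-joint arm with a two-finger parallel gripper is mounted at the origin on the work surface. World frame = base frame: x ahead of the robot, y to its left, z up, the work surface at z = 0. Lengths are in m, angles in rad, forces in N, time in s.
With the tool pointing down it reaches from about 0.3 to 0.775 m from the base axis. Payload 14.6 kg.
Tool frame: the origin (TCP) lies at the very end of the fingers, on their centre line; the grasp point (between the pads) lies 19 mm behind it; z points along the fingers, y is the line along which they close (so a half turn about z gives the same grasp; the last joint's range is limited). The gripper opens to 94 mm and grips with 3 to 60 N. Pads are 16 mm wide; open, the fingers measure 119 mm over their backs; the gripper's body (75 mm by 177 mm) begins 78 mm behind the grasp point.
Start: joints at [-1.358, 0.3, 1.521, -0, 1.321, -0.067], TCP at [0.152, -0.529, 0.205] pointing down, gripper open.
Joint ranges: [-3.03, 3.03], [-0.79, 2.21], [0.23, 2.52], [-1.04, 4.18], [0, 3.07], [-2.55, 2.55]. Speed limits (rad/s): [2.22, 2.22, 2.57, 3.14, 3.14, 3.14].

### API

Orientations are given as a unit quaternion [w, x, y, z].
In Python, from cell import r, optics, job gives the robot as it stands.
- The arm moves only by the tool servo_tool, never from a script. Its argument "commands" is a list of rows, each a list of 7 numbers: the opening, from -1 (shut) to 1 (fully open), so that 0 is half open, then the shift along the tool's x, y, z normalised to -1 to 1, where 1 is 0.08 m, then the turn, a rotation vector about the tool's x, y, z normalised to -1 to 1, where 1 is 90 degrees. In form: [[jaw, x, y, z, ax, ay, az], ...]. A call has 1 to 8 rows; each row is the pose to reach, as a shift and turn from the pose commanded when the call began, along the tool's axes at that moment; what a row does not reach only later rows make up. A row lasts 1/12 s, in which the tool goes at most 41.7 mm and 7.16 degrees, less where a joint would pass 70% of its speed; a pose out of reach is approached as far as the arm can. A call with a number of a shift or a turn outside -1 to 1 is refused whole. A call with a gripper value outside its range is refused whole. The fingers move at their own pace and stop on an object; the grip force is fixed at half the most. Time passes only in rows, so rows that repeat a pose let the fingers close. It gives the time, the measured TCP pose, the force, the opening and the grip force at its end, in the units of the state.
- r.get_obs(): the state, without advancing time (a new reading comes with each control period).
- optics.read_camera(name): name is "side" or "top" or "wrist"; returns the picture (384x512x3 uint8, red, green, blue); there is no depth.
- optics.calibration(name): a dict with "vertical_fov" (degrees; the focal length in pixels is half the picture's height over the tangent of half this angle, whatever the lens; pixels are square), "cx", "cy" (the principal point, pixels), "R" (3x3) and "t" (3): a world point X has camera coordinates R X + t. Camera axes: x right, y down, z forward; pixel columns grow to the right and rows downward; lengths in m; the calibration is good to about 2 mm. A picture is of the moment at which its call begins: read the wrist's pose just before it. calibration takes no time and is no camera call; for the wrist camera it gives the pose at the moment of the call.
- job.sign_off(): hands the job in; it is judged then, once.
The state is a dict: "clock": time; "qpos": joint angles; "joint_vel": joint speeds; "tau": joint torques, N m; "ee_pos": TCP position; "orientation": TCP orientation; "contact_force": force on the tool from outside, world axes, zero at the start; "ft_torque": the same for the moment, N m; "width": finger opening in m; "gripper_force": force on a finger pad.
Only numpy, scipy, OpenCV 4.12 (cv2) and the standard library are available. Lean on these libraries where they do the work, as an engineer would, in place of code of your own. Each camera call takes 0.05 s, during which the arm holds its last target. There are 200 camera calls.

## Working session

There is one attempt and no reset: what is moved stays moved. The work goes in short steps, Python scripts to look and compute and a tool call to move; the robot and the scene stay as the last step left them, time stands still between calls to the robot, and variables do not carry over. Pictures are saved under pics/ and viewed, at most 10 in all, crops included, and the job is handed in when it is done.

Besides the shell and the picture viewer there is one more tool, called as a command line: name --pt "numbers of a row" for each row, then --argument value for the rest. servo_tool: Moves the arm, as the interface text tells. Scaled input: -1 to 1 covers 0.08 m each way for a shift and 90 degrees each way for a turn. Its arguments: {"type":"object","properties":{"commands":{"type":"array"}},"required":["commands"]}

```bash
mkdir -p pics; ls; python3 - <<'E'
from cell import r,optics,job
import cv2
for n in("top","side"):
    im=optics.read_camera(n); cv2.imwrite(f"pics/{n}0.png",cv2.resize(im[...,::-1],(800,600),interpolation=cv2.INTER_CUBIC))
    cv2.imwrite(f"{n}_raw.png",im[...,::-1])
    c=optics.calibration(n);print(n,c)
print(r.get_obs())
E
```

```text
pics
top {'vertical_fov': 44.71878513167611, 'cx': 254.59744421922207, 'cy': 193.9384144334548, 'R': array([[-0.01077615, -0.99992928, -0.00503178],
       [-0.98546563,  0.01147316, -0.16948703],
       [ 0.16953278,  0.00313223, -0.98551957]]), 't': array([0.01903917, 0.48850722, 1.24040064])}
side {'vertical_fov': 48.473141340185535, 'cx': 249.24427010829513, 'cy': 192.288607951397, 'R': array([[-0.86405895, -0.50332834,  0.00791938],
       [-0.3472875 ,  0.58464899, -0.7331964 ],
       [ 0.36440847, -0.63627521, -0.67997083]]), 't': array([0.40415475, 0.2107809 , 1.01811368])}
{'clock': 0.1, 'qpos': array([-1.35760164e+00,  3.00432803e-01,  1.52152157e+00,  3.77432737e-06,
        1.32072645e+00, -6.66156890e-02]), 'joint_vel': array([-0.000212  , -0.00172675, -0.00342212,  0.0008485 ,  0.000541  ,
        0.00060084]), 'tau': array([ 5.02968433e-04, -5.32644510e+01, -3.53286874e+01,  7.09583564e-02,
        2.34815682e-02, -5.77998799e-05]), 'ee_pos': array([ 0.15183334, -0.52837263,  0.20493252]), 'orientation': array([-5.42760639e-04,  9.90229141e-01,  1.39448746e-01, -3.80169001e-05]), 'contact_force': array([ 0.04359571, -0.02191642,  0.07507102]), 'ft_torque': array([ 0.00336587, -0.04146275,  0.01684092]), 'gripper_force': 0.0, 'width': 0.09421736842971933}
```

View pics/top0.png

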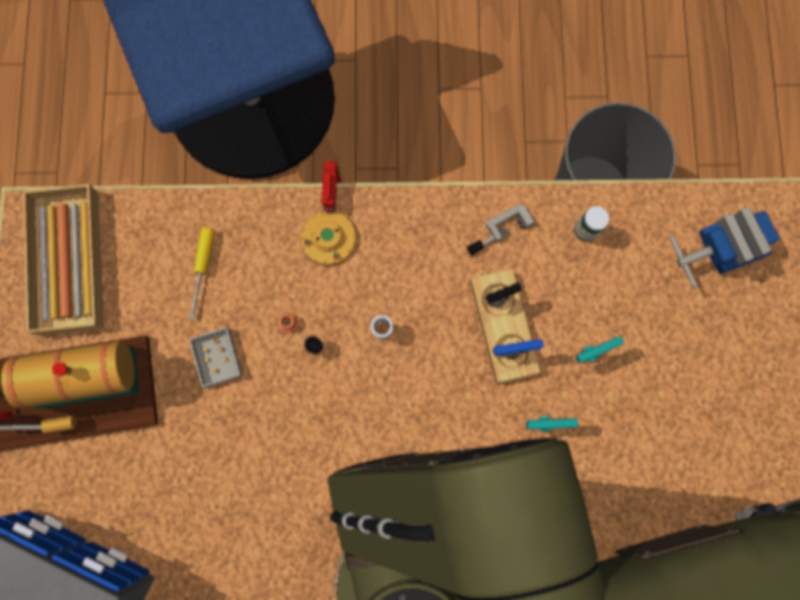

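View pics/side0.png

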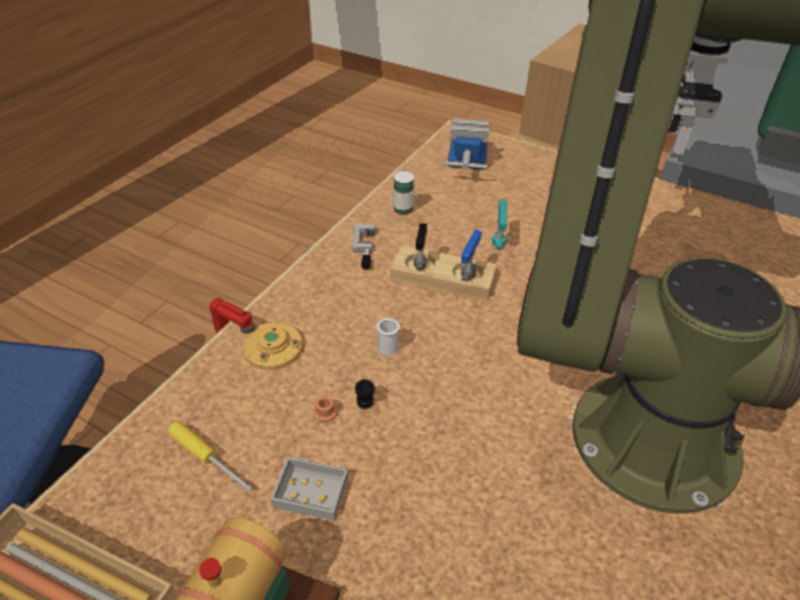

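The top view shows the ring at (328,236) and the blue T-handle from (494,350) to (543,344), in 800-px coordinates. The block runs from (493,275) to (520,380), with the clamp above the ring at (330,185). The side view agrees. I'll compute positions next.

```bash
cat > h.py <<'E'
from cell import r,optics,job
import numpy as np,cv2
from scipy.spatial.transform import Rotation as R
def cal(n):
    c=optics.calibration(n);f=192/np.tan(np.radians(c['vertical_fov'])/2);return c,f
def ray(n,u,v,z,c=None):
    c,f=c or cal(n);d=c['R'].T@np.array([(u-c['cx'])/f,(v-c['cy'])/f,1]);o=-c['R'].T@c['t']
    return o+d*(z-o[2])/d[2]
def proj(n,X,c=None):
    c,f=c or cal(n);p=c['R']@np.array(X)+c['t'];return f*p[0]/p[2]+c['cx'],f*p[1]/p[2]+c['cy']
def tool(o=None):
    o=o or r.get_obs();q=o['orientation'];return o['ee_pos'],R.from_quat([q[1],q[2],q[3],q[0]]),o
def snap(name,crop=None,s=1.5625):
    p=tool();c=cal('wrist');im=optics.read_camera('wrist');cv2.imwrite('raw_'+name+'.png',im[...,::-1])
    im=im[...,::-1]
    if crop: im=im[crop[1]:crop[3],crop[0]:crop[2]]
    cv2.imwrite('pics/'+name+'.png',cv2.resize(im,None,fx=s,fy=s,interpolation=cv2.INTER_CUBIC));return c
def move(pos,yaw):
    """normalised shift/turn from the present to tool-down at pos, tool-x azimuth yaw"""
    p,Rt,o=tool();T=R.from_matrix(np.array([[np.cos(yaw),np.sin(yaw),0],[np.sin(yaw),-np.cos(yaw),0],[0,0,-1]]))
    return np.round(Rt.inv().apply(np.array(pos)-p)/.08,3),np.round((Rt.inv()*T).as_rotvec()/(np.pi/2),3)
E
python3 - <<'E'
from h import *
k=1.5625
for nm,u,v,z in[('ring',328,236,.026),('plate',329,238,.0125),('blueL',494,350,.098),('blueR',543,344,.098),('blackL',487,299,.1),('blackR',521,289,.1),('blk1',473,279,.028),('blk2',515,270,.028),('blk3',540,375,.028),('blk4',498,383,.028),('chim',381,326,.055),('clampend',329,205,.05),('clampfar',331,165,.05),('turq',600,350,.05)]:
    print(nm,ray('top',u/k,v/k,z).round(4))
for n in('top','side'):
    im=cv2.imread(n+'_raw.png');h=cv2.cvtColor(im,cv2.COLOR_BGR2HSV)
    m=cv2.inRange(h,(110,150,80),(125,255,255));nn,l,s,c=cv2.connectedComponentsWithStats(m)
    for i in range(1,nn):
        if s[i,4]>30:
            y,x=np.where(l==i);(a,b),wh,an=cv2.minAreaRect(np.c_[x,y].astype(np.float32));print(n,s[i],(a,b),wh,an,ray(n,a,b,.087).round(4))
c=cal('wrist');print(c[0]['R'],c[0]['t'],-c[0]['R'].T@c[0]['t'],c[1])
print(tool()[1].as_matrix().round(3))
E
```

```text
ring [0.6159 0.1386 0.026 ]
plate [0.6158 0.1381 0.0125]
blueL [ 0.398  -0.1455  0.098 ]
blueR [ 0.4071 -0.2272  0.098 ]
blackL [ 0.4838 -0.1363  0.1   ]
blackR [ 0.5002 -0.194   0.1   ]
blk1 [ 0.533  -0.1212  0.028 ]
blk2 [ 0.5486 -0.1968  0.028 ]
blk3 [ 0.3607 -0.2332  0.028 ]
blk4 [ 0.3476 -0.1595  0.028 ]
chim [0.4464 0.043  0.055 ]
clampend [0.6666 0.1347 0.05  ]
clampfar [0.7416 0.1315 0.05  ]
turq [ 0.401  -0.3343  0.05  ]
top [  2 342  28  14  40] (15.431501388549805, 348.6307678222656) (29.949542999267578, 1.3076562881469727) 27.645973205566406 [0.0936 0.6184 0.087 ]
top [ 33 355  44  24  59] (54.01854705810547, 366.98583984375) (48.29277801513672, 3.0927438735961914) 26.029592514038086 [0.0487 0.5185 0.087 ]
[[ 0.27567055 -0.96125122 -0.0013588 ]
 [-0.92329604 -0.26517842  0.27785756]
 [-0.26745124 -0.07534257 -0.96062133]] [-0.54944585 -0.0294425   0.39325201] [ 0.22945763 -0.50633439  0.3852005 ] 294.74081727490915
[[ 0.961  0.276 -0.   ]
 [ 0.276 -0.961  0.001]
 [ 0.    -0.001 -1.   ]]
```

servo_tool --pt "0.2 0.839 -0.65 0.08 0 0 0" --pt "0.2 0.839 -0.65 0.08 0 0 0" --pt "0.2 0.839 -0.65 0.08 0 0 0"

```text
clock: 0.35
ee_pos: [0.2044, -0.4561, 0.1983]
orientation: [-0.001, 0.99, 0.141, 0.0]
contact_force: [-0.6, 0.0, 0.9]
width: 0.0775
gripper_force: 0.0
```

servo_tool --pt "0.2 0.839 -0.65 0.08 0 0 0" --pt "0.2 0.839 -0.65 0.08 0 0 0" --pt "0.2 0.839 -0.65 0.08 0 0 0"

```text
clock: 0.6
ee_pos: [0.2545, -0.3876, 0.1921]
orientation: [-0.001, 0.99, 0.141, 0.0]
contact_force: [-1.2, -0.1, -0.6]
width: 0.0581
gripper_force: 0.0
```

servo_tool --pt "0.2 0.839 -0.65 0.08 0 0 0" --pt "0.2 0.839 -0.65 0.08 0 0 0" --pt "0.2 0.839 -0.65 0.08 0 0 0"

```text
clock: 0.85
ee_pos: [0.3045, -0.3192, 0.1857]
orientation: [-0.001, 0.99, 0.141, 0.0]
contact_force: [-0.8, -0.7, 1.1]
width: 0.0565
gripper_force: 0.0
```

servo_tool --pt "0.2 0.839 -0.65 0.08 0 0 0" --pt "0.2 0.839 -0.65 0.08 0 0 0" --pt "0.2 0.839 -0.65 0.08 0 0 0"

```text
clock: 1.1
ee_pos: [0.3547, -0.2508, 0.1794]
orientation: [-0.001, 0.99, 0.141, 0.0]
contact_force: [-0.3, -0.0, -0.3]
width: 0.0565
gripper_force: 0.0
```

servo_tool --pt "0.2 0.839 -0.65 0.08 0 0 0" --pt "0.2 0.839 -0.65 0.08 0 0 0" --pt "0.2 0.839 -0.65 0.08 0 0 0"

```text
clock: 1.35
ee_pos: [0.4048, -0.1824, 0.173]
orientation: [-0.001, 0.99, 0.141, 0.0]
contact_force: [-0.8, -1.0, 0.3]
width: 0.0562
gripper_force: 0.0
```

servo_tool --pt "0.2 0 0 0 0 0 -0.445" --pt "0.2 0 0 0 0 0 -0.445" --pt "0.2 0 0 0 0 0 -0.445" --pt "0.2 0 0 0 0 0 -0.445" --pt "0.2 0 0 0 0 0 -0.445" --pt "0.2 0 0 0 0 0 -0.445"

```text
clock: 1.85
ee_pos: [0.4024, -0.1867, 0.1734]
orientation: [-0.0, 0.881, 0.473, -0.0]
contact_force: [-0.2, -0.7, -0.1]
width: 0.0559
gripper_force: 0.0
```

servo_tool --pt "0.2 0 0 0 0 0 -0.445" --pt "0.2 0 0 0 0 0 -0.445" --pt "0.2 0 0 0 0 0 -0.445" --pt "0.2 0 0 0 0 0 -0.445" --pt "0.2 0 0 0 0 0 -0.445" --pt "0.2 0 0 0 0 0 -0.445" --pt "0.2 0 0 0 0 0 -0.445"

```text
clock: 2.43
ee_pos: [0.4024, -0.1867, 0.1734]
orientation: [-0.0, 0.667, 0.745, -0.0]
contact_force: [-0.5, 0.8, 0.7]
width: 0.0567
gripper_force: 0.0
```

```bash
python3 - <<'E'
from h import *
c=snap('w1');p,q,o=tool();print(p,q.as_matrix().round(3),o['clock'],o['qpos'].round(3))
for X in([.4025,-.186,.098],[.398,-.1455,.098],[.4071,-.2272,.098]):print(np.array(proj('wrist',X,c))*1.5625)
E
```

```text
[ 0.4024675  -0.18655751  0.1733892 ] [[-0.105  0.994 -0.   ]
 [ 0.994  0.105  0.   ]
 [ 0.    -0.    -1.   ]] 2.4833 [-0.517  0.093  1.846 -0.     1.202 -0.622]
[396.46831632 302.75208453]
[396.45996795 232.95988174]
[396.51252021 367.95463649]
```

View pics/w1.png

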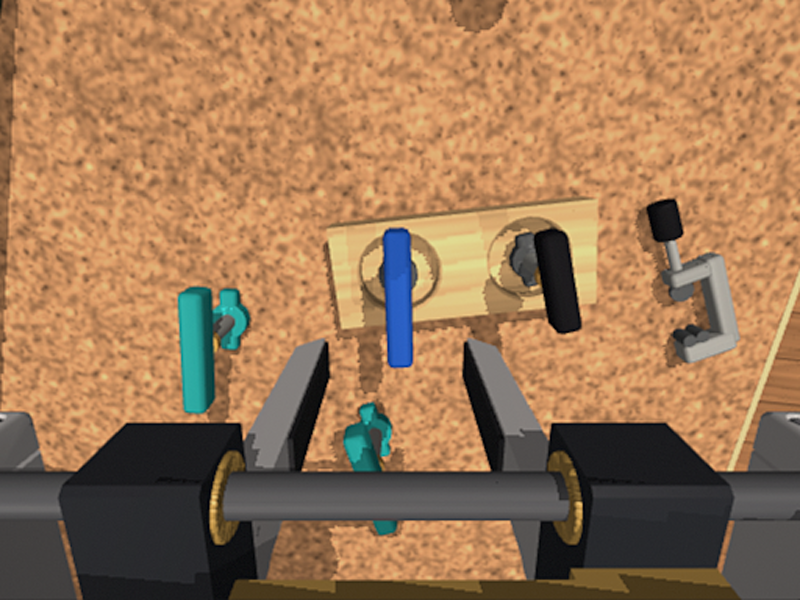

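The wrist view shows the handle's centreline from (397,229) to (400,367), close to the prediction. The fingers straddle it.

```bash
python3 - <<'E'
from h import *
im=cv2.imread('raw_w1.png');h=cv2.cvtColor(im,cv2.COLOR_BGR2HSV)
m=cv2.inRange(h,(108,150,60),(128,255,255));n,l,s,_=cv2.connectedComponentsWithStats(m);i=1+s[1:,4].argmax()
y,x=np.where(l==i);print(s[i])
T=[];
for v in range(y.min()+4,y.max()-3,4):
    xs=x[y==v];T.append((ray('wrist',xs.min()-.0,v,.098),ray('wrist',xs.max()+1,v,.098)))
T=np.array(T);mid=T.mean(1);d=np.polyfit(mid[:,1],mid[:,0],1);print(d,(T[:,1,0]-T[:,0,0]).round(4))
A=ray('wrist',0,y.min(),.098);B=ray('wrist',0,y.max()+1,.098);print(ray('wrist',254,y.min(),.098),ray('wrist',255,y.max()+1,.098))
az=np.arctan2(1,d[0]);print(np.degrees(az));yc=-.186;print(move([np.polyval(d,yc),yc,.068],az))
E
```

```text
[ 245  146   19   89 1418]
[-0.13472879  0.37876478] [0.0139 0.0139 0.014  0.0149 0.015  0.015  0.0151 0.0151 0.0152 0.0144
 0.0144 0.0145 0.0145 0.0146 0.0137 0.0147 0.0148 0.0148 0.0149 0.0149
 0.015 ]
[ 0.39818982 -0.14268926  0.098     ] [ 0.40803541 -0.22651405  0.098     ]
97.67318610046556
(array([0.005, 0.018, 1.317]), array([-0.   , -0.   , -0.018]))
```

servo_tool --pt "0.2 0.02 0.018 0.7 0 0 -0.018" --pt "0.2 0.02 0.018 0.7 0 0 -0.018" --pt "0.2 0.02 0.018 0.7 0 0 -0.018"

```text
clock: 2.73
ee_pos: [0.4023, -0.1838, 0.1146]
orientation: [-0.003, 0.659, 0.752, -0.001]
contact_force: [0.0, 0.2, 0.2]
width: 0.0562
gripper_force: 0.0
```

servo_tool --pt "0.2 0 0 0.4 0 0 0" --pt "0.2 0 0 0.617 0 0 0" --pt "0.2 0 0 0.617 0 0 0" --pt "-1 0 0 0.617 0 0 0" --pt "-1 0 0 0.617 0 0 0" --pt "-1 0 0 0.617 0 0 0" --pt "-1 0 0 0.617 0 0 0" --pt "-1 0 0 0.617 0 0 0"

```text
clock: 3.4
ee_pos: [0.4042, -0.1845, 0.0689]
orientation: [0.001, 0.658, 0.753, 0.0]
contact_force: [0.6, -0.6, 0.7]
width: 0.0266
gripper_force: 0.0
```

servo_tool --pt "-1 0 0 0 0 0 0" --pt "-1 0 0 0 0 0 0" --pt "-1 0 0 0 0 0 0"

```text
clock: 3.65
ee_pos: [0.404, -0.1844, 0.0684]
orientation: [0.0, 0.658, 0.753, -0.0]
contact_force: [-0.9, -0.0, 5.4]
width: 0.016
gripper_force: 30.0
```

```bash
python3 - <<'E'
from h import *
p,q,o=tool();print({k:np.round(v,4) for k,v in o.items()})
E
```

```text
{'clock': np.float64(3.65), 'qpos': array([-5.1060e-01,  2.4390e-01,  1.9483e+00, -1.0000e-04,  9.4900e-01,
       -6.4580e-01]), 'joint_vel': array([-0.0004,  0.0012,  0.0008, -0.0006, -0.0009, -0.0025]), 'tau': array([ 1.69900e-01, -4.10163e+01, -2.73437e+01,  1.45700e-01,
       -3.05500e-01, -5.40000e-03]), 'ee_pos': array([ 0.404 , -0.1844,  0.0684]), 'orientation': array([ 2.000e-04,  6.577e-01,  7.533e-01, -0.000e+00]), 'contact_force': array([-0.9331, -0.0113,  5.4475]), 'ft_torque': array([ 0.0067,  0.2138, -0.0364]), 'gripper_force': np.float64(29.9975), 'width': np.float64(0.016)}
```

servo_tool --pt "-1 0 0 -0.3 0 0 0" --pt "-1 0 0 -0.7 0 0 0" --pt "-1 0 0 -1 0 0 0" --pt "-1 0 0 -1 0 0 0"

```text
clock: 3.98
ee_pos: [0.4054, -0.1851, 0.1521]
orientation: [0.003, 0.658, 0.753, 0.001]
contact_force: [0.5, 0.3, -1.6]
width: 0.0161
gripper_force: 30.0
```

servo_tool --pt "-1 0.3 0.3 -0.25 0 0 0" --pt "-1 0.69 0.79 -0.25 0 0 0" --pt "-1 0.69 0.79 -0.25 0 0 0" --pt "-1 0.69 0.79 -0.25 0 0 0"

```text
clock: 4.32
ee_pos: [0.4597, -0.1193, 0.1668]
orientation: [-0.001, 0.657, 0.754, -0.0]
contact_force: [-0.1, -0.4, -3.2]
width: 0.0157
gripper_force: 30.0
```

servo_tool --pt "-1 0.35 0.4 0 0 0 0" --pt "-1 0.69 0.79 0 0 0 0" --pt "-1 0.69 0.79 0 0 0 0"

```text
clock: 4.57
ee_pos: [0.5161, -0.0547, 0.1667]
orientation: [-0.001, 0.657, 0.754, 0.0]
contact_force: [-0.5, 0.2, -3.5]
width: 0.0158
gripper_force: 30.0
```

servo_tool --pt "-1 0.35 0.4 0 0 0 0" --pt "-1 0.69 0.79 0 0 0 0" --pt "-1 0.69 0.79 0 0 0 0"

```text
clock: 4.82
ee_pos: [0.5713, 0.0086, 0.1662]
orientation: [-0.001, 0.657, 0.754, -0.0]
contact_force: [-0.3, 0.1, -2.1]
width: 0.0161
gripper_force: 30.0
```

servo_tool --pt "-1 0.35 0.4 0 0 0 0" --pt "-1 0.69 0.79 0 0 0 0" --pt "-1 0.69 0.79 0 0 0 0" --pt "-1 0.69 0.79 0 0 0 0"

```text
clock: 5.15
ee_pos: [0.6244, 0.0689, 0.1658]
orientation: [-0.001, 0.657, 0.754, -0.001]
contact_force: [-0.2, -0.4, -3.9]
width: 0.0159
gripper_force: 30.0
```

```bash
python3 - <<'E'
from h import *
c=snap('w2');p,q,o=tool();print(p,q.as_matrix().round(3),{k:np.round(v,4) for k,v in o.items()})
print(np.array(proj('wrist',[.616,.1385,.026],c)), np.array(proj('wrist',p+[0,0,-.049],c)))
E
```

```text
[0.62395633 0.06793635 0.16627607] [[-0.135  0.991 -0.003]
 [ 0.991  0.135 -0.   ]
 [-0.    -0.003 -1.   ]] {'clock': np.float64(5.2), 'qpos': array([ 5.0200e-02,  5.0610e-01,  1.3264e+00, -3.0000e-04,  1.3118e+00,
       -8.5500e-02]), 'joint_vel': array([-0.0226, -0.0329,  0.019 , -0.003 ,  0.0026, -0.0008]), 'tau': array([ 1.94210e+00, -6.48531e+01, -3.74195e+01,  1.74400e-01,
        4.50000e-03,  9.99000e-02]), 'ee_pos': array([0.624 , 0.0679, 0.1663]), 'orientation': array([-0.0009,  0.6575,  0.7535, -0.0011]), 'contact_force': array([-0.5295,  0.3587, -2.5183]), 'ft_torque': array([-0.0515, -0.0762, -0.0399]), 'gripper_force': np.float64(29.9987), 'width': np.float64(0.0159)}
[254.99561074 112.54463046] [253.10905909 205.40572073]
```

View pics/w2.png

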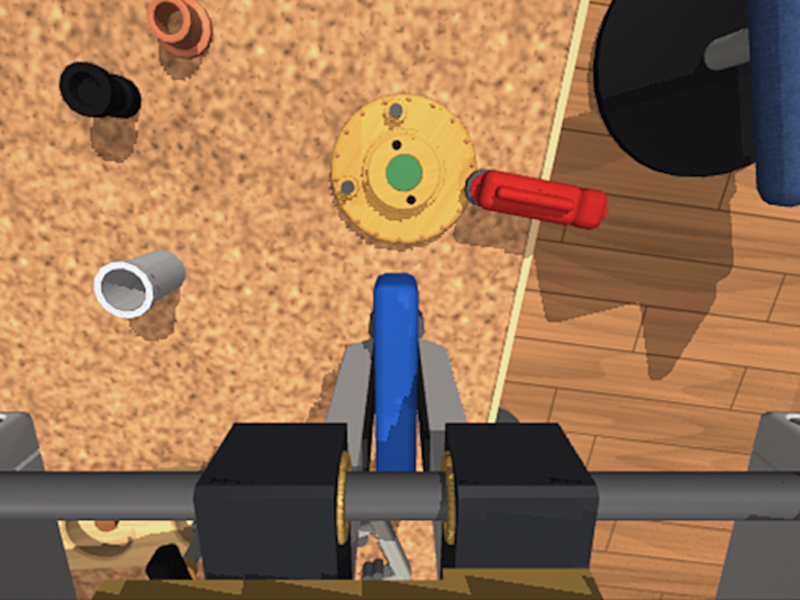

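The wrist view shows the ring's holes at (397,145) and (411,200) and the green glass centre at (404,172). The held handle's end is at (397,275). I'll measure with centroids.

```bash
cat > ring.py <<'E'
from h import *
def measure(raw,c,holes,zR=.026):
    im=cv2.imread(raw);g=cv2.cvtColor(im,cv2.COLOR_BGR2GRAY).astype(float);h=cv2.cvtColor(im,cv2.COLOR_BGR2HSV)
    P=[]
    for u,v in holes:
        w=4;u=int(round(u));v=int(round(v))
        for _ in range(2):
            s=g[v-w:v+w+1,u-w:u+w+1];wt=np.clip(np.percentile(s,75)-15-s,0,None);yy,xx=np.mgrid[-w:w+1,-w:w+1]
            a,b=u+(wt*xx).sum()/wt.sum(),v+(wt*yy).sum()/wt.sum();u,v=int(round(a)),int(round(b))
        P.append((a,b))
    m=cv2.inRange(h,(45,80,60),(85,255,255));n,l,s,ce=cv2.connectedComponentsWithStats(m)
    H=[ray('wrist',a+.0,b+.0,zR,c) for a,b in P]
    print('px',P);mid=(H[0]+H[1])/2;d=H[0]-H[1];print('holes mid',mid,'dist',np.linalg.norm(d),'az',np.degrees(np.arctan2(d[1],d[0])))
    i=min(range(1,n),key=lambda i:np.hypot(*(ce[i]-np.mean(P,0)))if s[i,4]>20 else 1e9);print('glass',ce[i],ray('wrist',*ce[i],zR,c),s[i,4])
    # blue handle
    m=cv2.inRange(h,(108,150,60),(128,255,255));n,l,s,_=cv2.connectedComponentsWithStats(m);i=1+s[1:,4].argmax();y,x=np.where(l==i)
    print('blue top row',y.min(),[(v,x[y==v].min(),x[y==v].max()) for v in range(y.min(),y.min()+40,5)])
    return mid,np.arctan2(d[1],d[0])
def handle(c,dx=0):
    p,q,o=tool()
    for z in(.0-.011,.011):
        for x in(.042,):
            for y in(-.008,.008):
                print('corner z%+.3f'%z,np.round(proj('wrist',p+q.apply([x+dx,y,-.019-z]),c),2))
E
python3 - <<'E'
from ring import *
c=cal('wrist')
measure('raw_w2.png',c,[(254,92.8),(263,128)]);handle(c)
E
```

```text
px [(np.float64(253.38721721941576), np.float64(92.29914342191961)), (np.float64(262.7148093841642), np.float64(127.58651026392963))]
holes mid [0.61863262 0.14029663 0.026     ] dist 0.03731782535031 az 113.2788284828938
glass [258.17114914 110.07090465] [0.61865777 0.14045957 0.026     ] 409
blue top row 175 [(175, np.int64(247), np.int64(260)), (180, np.int64(241), np.int64(265)), (185, np.int64(240), np.int64(266)), (190, np.int64(239), np.int64(266)), (195, np.int64(239), np.int64(266)), (200, np.int64(239), np.int64(267)), (205, np.int64(239), np.int64(266)), (210, np.int64(239), np.int64(266))]
corner z-0.011 [240.44 169.66]
corner z-0.011 [267.19 169.64]
corner z+0.011 [238.72 178.91]
corner z+0.011 [269.11 178.9 ]
```

```bash
python3 - <<'E'
from h import *
az=np.radians(113.3);t=np.array([np.cos(az),np.sin(az)]);g=np.array([.6186,.1404])
p,q,o=tool();print(p);print(move([*(g-.068*t),.105],az))
E
```

```text
[0.62395633 0.06793635 0.16627607]
(array([0.088, 0.286, 0.765]), array([-0.002, -0.   , -0.172]))
```

servo_tool --pt "-1 0.088 0.286 0.3 0 0 -0.06" --pt "-1 0.088 0.286 0.6 0 0 -0.12" --pt "-1 0.088 0.286 0.765 0 0 -0.172" --pt "-1 0.088 0.286 0.765 0 0 -0.172" --pt "-1 0.088 0.286 0.765 0 0 -0.172" --pt "-1 0.088 0.286 0.765 0 0 -0.172"

```text
clock: 5.7
ee_pos: [0.6466, 0.0777, 0.1084]
orientation: [0.001, 0.552, 0.834, 0.0]
contact_force: [-0.2, 0.6, -2.4]
width: 0.0158
gripper_force: 30.0
```

```bash
python3 - <<'E'
from ring import *
c=snap('w3');p,q,o=tool();print(p,q.as_matrix().round(4),o['joint_vel'].round(3),o['contact_force'],o['ft_torque'],o['clock'])
az=np.radians(113.3);t=np.array([np.cos(az),np.sin(az)]);g=np.array([.6186,.1404])
hs=[proj('wrist',[*(g+s*.0185*t),.026],c) for s in(1,-1)];print(hs)
measure('raw_w3.png',c,hs);handle(c)
E
```

```text
[0.64673803 0.07797834 0.10859353] [[-3.917e-01  9.201e-01  2.200e-03]
 [ 9.201e-01  3.917e-01  1.000e-04]
 [-8.000e-04  2.100e-03 -1.000e+00]] [ 0.006 -0.001 -0.004  0.    -0.001 -0.009] [-0.39368258  1.29740367 -2.2689525 ] [-0.00124227 -0.1198213   0.02234826] 5.75
[(np.float64(251.83073139812947), np.float64(94.35320898515991)), (np.float64(252.1049598810099), np.float64(138.15948564311913))]
px [(np.float64(252.57623169107856), np.float64(93.4538948069241)), (np.float64(252.76082659478885), np.float64(137.41437556154537))]
holes mid [0.61888892 0.14127409 0.026     ] dist 0.03707415171024211 az 113.21680671486897
glass [252.70116861 115.6360601 ] [0.61883386 0.14147236 0.026     ] 599
blue top row 175 [(175, np.int64(247), np.int64(259)), (180, np.int64(241), np.int64(265)), (185, np.int64(240), np.int64(266)), (190, np.int64(239), np.int64(266)), (195, np.int64(239), np.int64(266)), (200, np.int64(239), np.int64(267)), (205, np.int64(239), np.int64(266)), (210, np.int64(239), np.int64(266))]
corner z-0.011 [240.79 169.68]
corner z-0.011 [267.57 169.65]
corner z+0.011 [239.11 178.94]
corner z+0.011 [269.54 178.91]
```

View pics/w3.png

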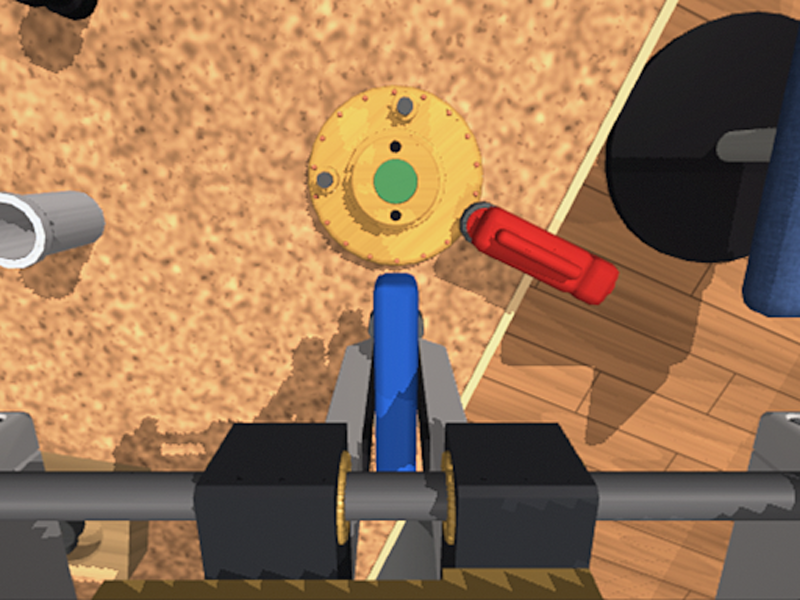

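The close view shows the holes at (395,147) and (395,216) in 800-px coordinates. The handle is aligned with the hole line, and the end plate and clamp are clear.

```bash
python3 - <<'E'
from h import *
p,q,o=tool();print(p);print(move([.6192,.1430,.108],np.radians(113.2)))
E
```

```text
[0.64673803 0.07797834 0.10859353]
(array([0.883, 0.002, 0.007]), array([ 0.001,  0.001, -0.002]))
```

servo_tool --pt "-1 0.45 0 0 0 0 0" --pt "-1 0.883 0.002 0.007 0.001 0.001 -0.002" --pt "-1 0.883 0.002 0.007 0.001 0.001 -0.002" --pt "-1 0.883 0.002 0.15 0.001 0.001 -0.002" --pt "-1 0.883 0.002 0.28 0.001 0.001 -0.002" --pt "-1 0.883 0.002 0.28 0.001 0.001 -0.002" --pt "-1 0.883 0.002 0.28 0.001 0.001 -0.002" --pt "-1 0.883 0.002 0.28 0.001 0.001 -0.002"

```text
clock: 6.42
ee_pos: [0.6189, 0.1429, 0.0844]
orientation: [-0.001, 0.549, 0.835, -0.0]
contact_force: [0.6, 0.1, -2.6]
width: 0.016
gripper_force: 30.0
```

```bash
python3 - <<'E'
from h import *
p,q,o=tool();print(p,o['contact_force'],o['ft_torque'],o['joint_vel'].round(3),o['qpos'].round(3));print(move([.6192,.1430,.081],np.radians(113.2)))
E
```

```text
[0.6189022  0.14285817 0.08444357] [ 0.56875667  0.06468842 -2.55899905] [-0.02554108 -0.13354413  0.03548406] [ 0.004 -0.007 -0.005 -0.001 -0.002 -0.   ] [ 1.690e-01  6.030e-01  1.378e+00  1.000e-03  1.163e+00 -2.390e-01]
(array([0.   , 0.004, 0.043]), array([-0.001, -0.001,  0.001]))
```

servo_tool --pt "-1 0 0.004 0.025 0 0 0" --pt "-1 0 0.004 0.05 0 0 0" --pt "-1 0 0.004 0.07 0 0 0" --pt "-1 0 0.004 0.07 0 0 0" --pt "-1 0 0.004 0.07 0 0 0" --pt "-1 0 0.004 0.07 0 0 0"

```text
clock: 6.92
ee_pos: [0.6189, 0.1436, 0.0789]
orientation: [-0.001, 0.549, 0.836, -0.0]
contact_force: [0.7, -2.1, -3.0]
width: 0.0156
gripper_force: 30.0
```

```bash
python3 - <<'E'
from h import *
p,q,o=tool();print(p,o['contact_force'],o['ft_torque'],o['joint_vel'].round(3))
E
```

```text
[0.61888771 0.14362168 0.07886073] [ 0.68151183 -2.14863744 -2.97455395] [-0.43135709 -0.27257904 -0.01470171] [ 0.002 -0.002 -0.002 -0.    -0.    -0.001]
```

servo_tool --pt "-1 0 0 0.015 0 0 0" --pt "-1 0 0 0.03 0 0 0" --pt "-1 0 0 0.045 0 0 0" --pt "-1 0 0 0.045 0 0 0" --pt "-1 0 0 0.045 0 0 0"

```text
clock: 7.33
ee_pos: [0.6191, 0.1438, 0.076]
orientation: [-0.001, 0.549, 0.836, 0.0]
contact_force: [-0.7, -1.7, 6.0]
width: 0.0155
gripper_force: 30.0
```

```bash
python3 - <<'E'
from h import *
p,q,o=tool();print(p,o['contact_force'],o['ft_torque'],q.as_matrix().round(4))
E
```

```text
[0.61914214 0.14377327 0.07595919] [-0.70970177 -1.70427919  5.95452994] [-0.61670437  0.09486524  0.00684342] [[-3.974e-01  9.177e-01 -1.200e-03]
 [ 9.177e-01  3.974e-01  9.000e-04]
 [ 1.200e-03 -7.000e-04 -1.000e+00]]
```

servo_tool --pt "-1 0 0 0.01 0 0 0" --pt "-1 0 0 0.01 0 0 0" --pt "-1 0 0 0.01 0 0 0" --pt "-1 0 0 0.01 0 0 0"

```text
clock: 7.67
ee_pos: [0.6193, 0.1439, 0.0759]
orientation: [-0.001, 0.549, 0.836, 0.0]
contact_force: [-3.0, -2.2, 12.2]
width: 0.016
gripper_force: 30.0
```

```bash
python3 - <<'E'
from h import *
p,q,o=tool();print(p,o['contact_force'],o['ft_torque'],o['qpos'].round(4))
c=snap('w4',(150,60,360,240),3.3)
im=optics.read_camera('side');u,v=map(int,proj('side',[.619,.143,.05]))
cv2.imwrite('pics/s4.png',cv2.resize(im[v-50:v+50,u-60:u+60,::-1],None,fx=6,fy=6,interpolation=cv2.INTER_CUBIC))
E
```

```text
[0.61925323 0.14385766 0.0758752 ] [-3.03518286 -2.2045442  12.16578367] [-0.743165    0.75412956 -0.00852463] [ 1.7020e-01  6.1270e-01  1.3830e+00  1.2000e-03  1.1464e+00 -2.3900e-01]
```

View pics/s4.png

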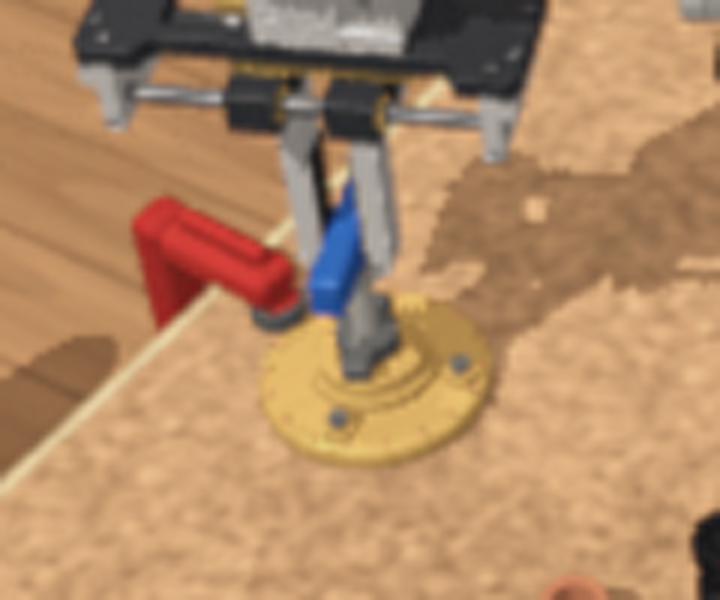

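The side crop shows the head lying flat on the ring at about (365,350). With z at the expected seated height and force rising under a small press, the pins are fully in. Now I'll turn clockwise (positive about tool z) in small steps.

servo_tool --pt "-1 0 0.001 0 0 0 0.035" --pt "-1 0 0.003 0 0 0 0.07" --pt "-1 0 0.004 0 0 0 0.105" --pt "-1 0 0.005 0 0 0 0.14" --pt "-1 0 0.005 0 0 0 0.14" --pt "-1 0 0.005 0 0 0 0.14"

```text
clock: 8.27
ee_pos: [0.6197, 0.1439, 0.0759]
orientation: [-0.0, 0.637, 0.77, 0.0]
contact_force: [-2.9, -1.2, 10.6]
width: 0.0156
gripper_force: 30.0
```

```bash
cat > st.py <<'E'
from h import *
p,q,o=tool();M=q.as_matrix();print('t%.2f'%o['clock'],p.round(4),'az %.2f'%np.degrees(np.arctan2(M[1,0],M[0,0])),'F',o['contact_force'].round(1),'T',o['ft_torque'].round(3),'tau6 %.3f'%o['tau'][5],'q6 %.3f'%o['qpos'][5],'w',round(o['width'],4),o['joint_vel'].round(3)[5])
E
python3 st.py
```

```text
t8.27 [0.6197 0.1439 0.0759] az 100.80 F [-2.9 -1.2 10.6] T [-0.802  0.574  0.009] tau6 0.284 q6 -0.019 w 0.0156 -0.01
```

servo_tool --pt "-1 0 0.001 0 0 0 0.035" --pt "-1 0 0.003 0 0 0 0.07" --pt "-1 0 0.004 0 0 0 0.105" --pt "-1 -0.001 0.005 0 0 0 0.14" --pt "-1 -0.001 0.005 0 0 0 0.14" --pt "-1 -0.001 0.005 0 0 0 0.14"

```text
clock: 8.77
ee_pos: [0.6202, 0.1439, 0.0759]
orientation: [-0.0, 0.718, 0.696, 0.0]
contact_force: [-3.1, -2.7, 10.4]
width: 0.0157
gripper_force: 30.0
```

```bash
python3 st.py; python3 - <<'E'
from h import *
c=snap('w5',(150,60,390,250),2.5)
E
```

```text
t8.77 [0.6202 0.1439 0.0759] az 88.20 F [-3.1 -2.7 10.4] T [-0.79   0.528  0.027] tau6 0.291 q6 0.201 w 0.0157 -0.01
```

View pics/w5.png

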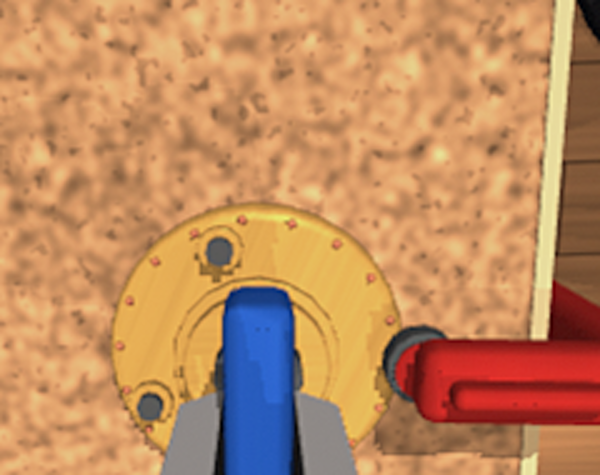

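The handle is still aligned with the tool at (258,380) and sits inside the ring outline, so the spanner is turning with the tool. I'll continue in finer steps.

servo_tool --pt "-1 0 0.001 0 0 0 0.03" --pt "-1 0 0.002 0 0 0 0.06" --pt "-1 0 0.003 0 0 0 0.09" --pt "-1 0 0.003 0 0 0 0.09"

```text
clock: 9.15
ee_pos: [0.6205, 0.1439, 0.0759]
orientation: [-0.0, 0.766, 0.642, 0.0]
contact_force: [-2.0, -3.4, 11.7]
width: 0.0156
gripper_force: 30.0
```

```bash
python3 st.py
```

```text
t9.15 [0.6205 0.1439 0.0759] az 79.96 F [-2.  -3.4 11.7] T [-0.822  0.536  0.131] tau6 1.185 q6 0.345 w 0.0156 -0.069
```

servo_tool --pt "-1 0 0.001 0 0 0 0.02" --pt "-1 0 0.002 0 0 0 0.04" --pt "-1 0 0.002 0 0 0 0.05" --pt "-1 0 0.002 0 0 0 0.05"

```text
clock: 9.48
ee_pos: [0.6206, 0.1439, 0.0759]
orientation: [-0.0, 0.79, 0.613, 0.0]
contact_force: [-2.4, -2.7, 10.5]
width: 0.0156
gripper_force: 30.0
```

```bash
python3 st.py
```

```text
t9.48 [0.6206 0.1439 0.0759] az 75.57 F [-2.4 -2.7 10.5] T [-0.802  0.556  0.202] tau6 0.626 q6 0.421 w 0.0156 -0.028
```

servo_tool --pt "-1 0 0 0 0 0 0" --pt "-1 0 0 0 0 0 0"

```text
clock: 9.65
ee_pos: [0.6206, 0.1438, 0.0759]
orientation: [-0.0, 0.79, 0.613, 0.0]
contact_force: [-2.2, -3.4, 10.3]
width: 0.0161
gripper_force: 30.0
```

```bash
python3 st.py
```

```text
t9.65 [0.6206 0.1438 0.0759] az 75.63 F [-2.2 -3.4 10.3] T [-0.742  0.491  0.222] tau6 0.174 q6 0.420 w 0.0161 0.001
```

servo_tool --pt "-1 0 0.001 0 0 0 0.02" --pt "-1 0 0.002 0 0 0 0.04" --pt "-1 0 0.002 0 0 0 0.04" --pt "-1 0 0.002 0 0 0 0.04"

```text
clock: 9.98
ee_pos: [0.6207, 0.1438, 0.0759]
orientation: [-0.0, 0.809, 0.588, 0.0]
contact_force: [-2.3, -3.2, 11.7]
width: 0.0158
gripper_force: 30.0
```

```bash
python3 st.py
```

```text
t9.98 [0.6207 0.1438 0.0759] az 72.01 F [-2.3 -3.2 11.7] T [-0.801  0.707  0.08 ] tau6 0.269 q6 0.483 w 0.0158 -0.005
```

servo_tool --pt "-1 0 0.001 0 0 0 0.02" --pt "-1 0 0.002 0 0 0 0.04" --pt "-1 0 0.002 0 0 0 0.04" --pt "-1 0 0.002 0 0 0 0.04"

```text
clock: 10.32
ee_pos: [0.6208, 0.1438, 0.0759]
orientation: [-0.0, 0.827, 0.562, 0.0]
contact_force: [-3.5, -2.0, 10.7]
width: 0.0159
gripper_force: 30.0
```

```bash
python3 st.py
```

```text
t10.32 [0.6208 0.1438 0.0759] az 68.41 F [-3.5 -2.  10.7] T [-0.829  0.739  0.152] tau6 0.268 q6 0.546 w 0.0159 -0.007
```

servo_tool --pt "-1 0 0.001 0 0 0 0.02" --pt "-1 0 0.001 0 0 0 0.03" --pt "-1 0 0.001 0 0 0 0.03" --pt "-1 0 0.001 0 0 0 0.03"

```text
clock: 10.65
ee_pos: [0.6209, 0.1437, 0.0759]
orientation: [-0.0, 0.84, 0.543, 0.0]
contact_force: [-2.4, -2.3, 11.0]
width: 0.0157
gripper_force: 30.0
```

```bash
python3 st.py
```

```text
t10.65 [0.6209 0.1437 0.0759] az 65.72 F [-2.4 -2.3 11. ] T [-0.801  0.757  0.164] tau6 0.252 q6 0.593 w 0.0157 -0.004
```

servo_tool --pt "-1 0 0.001 0 0 0 0.01" --pt "-1 0 0.001 0 0 0 0.02" --pt "-1 0 0.001 0 0 0 0.02" --pt "-1 0 0.001 0 0 0 0.02"

```text
clock: 10.98
ee_pos: [0.621, 0.1437, 0.0759]
orientation: [-0.0, 0.848, 0.529, -0.0]
contact_force: [-2.9, -3.4, 11.6]
width: 0.0155
gripper_force: 30.0
```

```bash
python3 st.py
```

```text
t10.98 [0.621  0.1437 0.0759] az 63.92 F [-2.9 -3.4 11.6] T [-0.799  0.758  0.225] tau6 0.260 q6 0.624 w 0.0155 -0.004
```

servo_tool --pt "-1 0 0.001 0 0 0 0.01" --pt "-1 0 0.001 0 0 0 0.02" --pt "-1 0 0.001 0 0 0 0.02" --pt "-1 0 0.001 0 0 0 0.02"

```text
clock: 11.32
ee_pos: [0.621, 0.1437, 0.0759]
orientation: [-0.0, 0.857, 0.516, 0.0]
contact_force: [-3.5, -2.0, 11.6]
width: 0.0158
gripper_force: 30.0
```

```bash
python3 st.py
```

```text
t11.32 [0.621  0.1437 0.0759] az 62.12 F [-3.5 -2.  11.6] T [-0.823  0.816  0.162] tau6 0.260 q6 0.656 w 0.0158 -0.003
```

Turned 51.3°, with torque still at running friction. Continuing.

servo_tool --pt "-1 0 0.001 0 0 0 0.01" --pt "-1 0 0.001 0 0 0 0.02" --pt "-1 0 0.001 0 0 0 0.02" --pt "-1 0 0.001 0 0 0 0.02"

```text
clock: 11.65
ee_pos: [0.6211, 0.1436, 0.0758]
orientation: [-0.0, 0.865, 0.502, -0.0]
contact_force: [-3.0, -3.6, 11.0]
width: 0.016
gripper_force: 30.0
```

```bash
python3 st.py
```

```text
t11.65 [0.6211 0.1436 0.0758] az 60.32 F [-3.  -3.6 11. ] T [-0.824  0.803  0.149] tau6 0.260 q6 0.687 w 0.016 -0.002
```

servo_tool --pt "-1 0 0.001 0 0 0 0.01" --pt "-1 0 0.001 0 0 0 0.02" --pt "-1 0 0.001 0 0 0 0.02" --pt "-1 0 0.001 0 0 0 0.02"

```text
clock: 11.98
ee_pos: [0.6211, 0.1436, 0.0758]
orientation: [-0.0, 0.872, 0.489, -0.0]
contact_force: [-3.5, -3.5, 11.7]
width: 0.0157
gripper_force: 30.0
```

```bash
python3 st.py
```

```text
t11.98 [0.6211 0.1436 0.0758] az 58.52 F [-3.5 -3.5 11.7] T [-0.806  0.765  0.213] tau6 0.260 q6 0.718 w 0.0157 -0.003
```

servo_tool --pt "-1 0 0.001 0 0 0 0.01" --pt "-1 0 0.001 0 0 0 0.02" --pt "-1 0 0.001 0 0 0 0.02" --pt "-1 0 0.001 0 0 0 0.02"

```text
clock: 12.32
ee_pos: [0.6212, 0.1437, 0.0758]
orientation: [-0.001, 0.88, 0.475, -0.0]
contact_force: [-3.3, -2.8, 11.0]
width: 0.0155
gripper_force: 30.2
```

```bash
python3 st.py
```

```text
t12.32 [0.6212 0.1437 0.0758] az 56.74 F [-3.3 -2.8 11. ] T [-0.591  0.747  0.435] tau6 0.496 q6 0.749 w 0.0155 -0.002
```

servo_tool --pt "-1 0 0.001 0 0 0 0.01" --pt "-1 0 0.001 0 0 0 0.02" --pt "-1 0 0.001 0 0 0 0.02" --pt "-1 0 0.001 0 0 0 0.02"

```text
clock: 12.65
ee_pos: [0.6213, 0.1437, 0.0759]
orientation: [-0.001, 0.887, 0.461, 0.0]
contact_force: [-3.1, -2.5, 11.4]
width: 0.0158
gripper_force: 30.7
```

```bash
python3 st.py
```

```text
t12.65 [0.6213 0.1437 0.0759] az 54.96 F [-3.1 -2.5 11.4] T [-0.568  0.736  0.659] tau6 0.724 q6 0.781 w 0.0158 -0.004
```

Home is felt: torque is climbing at about 0.13 N m per degree and now reads 0.66–0.72. A small step more.

servo_tool --pt "-1 0 0 0 0 0 0.006" --pt "-1 0 0 0 0 0 0.012" --pt "-1 0 0 0 0 0 0.012" --pt "-1 0 0 0 0 0 0.012" --pt "-1 0 0 0 0 0 0.012"

```text
clock: 13.07
ee_pos: [0.6213, 0.1436, 0.0759]
orientation: [-0.0, 0.891, 0.453, -0.0]
contact_force: [-3.6, -2.7, 11.4]
width: 0.0163
gripper_force: 30.9
```

```bash
python3 st.py
```

```text
t13.07 [0.6213 0.1436 0.0759] az 53.88 F [-3.6 -2.7 11.4] T [-0.596  0.72   0.638] tau6 0.646 q6 0.799 w 0.0163 -0.001
```

The torque stopped climbing near 0.65–0.7, so the handle is slipping slightly in the pads. I'll let go and re-grip on the handle's ends for a longer lever.

servo_tool --pt "1 0 0 0 0 0 0" --pt "1 0 0 0 0 0 0" --pt "1 0 0 0 0 0 0" --pt "1 0 0 0 0 0 0" --pt "1 0 0 0 0 0 0" --pt "1 0 0 0 0 0 0" --pt "1 0 0 0 0 0 0" --pt "1 0 0 0 0 0 0"

```text
clock: 13.73
ee_pos: [0.6209, 0.1435, 0.0744]
orientation: [-0.001, 0.892, 0.453, -0.001]
contact_force: [-0.3, -0.0, 0.3]
width: 0.066
gripper_force: 0.0
```

servo_tool --pt "1 0 0 0 0 0 0" --pt "1 0 0 0 0 0 0" --pt "1 0 0 0 0 0 0" --pt "1 0 0 0 0 0 0"

```text
clock: 14.07
ee_pos: [0.6209, 0.1435, 0.0745]
orientation: [-0.001, 0.892, 0.453, -0.001]
contact_force: [0.6, 0.5, 0.1]
width: 0.0922
gripper_force: 0.0
```

```bash
python3 st.py; python3 - <<'E'
from h import *
c=snap('w6',(130,60,390,255),3); print(proj('wrist',[.6202,.1421,.105],c))
p,q,o=tool();im=cv2.imread('raw_w6.png');h=cv2.cvtColor(im,cv2.COLOR_BGR2HSV)
m=cv2.inRange(h,(108,150,60),(128,255,255));n,l,s,_=cv2.connectedComponentsWithStats(m);i=1+s[1:,4].argmax();y,x=np.where(l==i)
L=[];
for v in range(y.min()+8,y.max()-30,3): L.append((v,(x[y==v].min()+x[y==v].max()+1)/2))
a=np.array([ray('wrist',u,v,.105,c) for v,u in L]);d=a[0]-a[-1];print('handle az',np.degrees(np.arctan2(d[1],d[0])),y.min(),L[::6])
E
```

```text
t14.07 [0.6209 0.1435 0.0745] az 53.83 F [0.6 0.5 0.1] T [-0.05  -0.084 -0.065] tau6 -0.001 q6 0.800 w 0.0922 0.0
(np.float64(254.03637529231838), np.float64(253.1916410167214))
handle az 58.41972517385525 176 [(184, np.float64(247.5)), (202, np.float64(248.5)), (220, np.float64(250.0)), (238, np.float64(251.5)), (256, np.float64(254.0))]
```

View pics/w6.png

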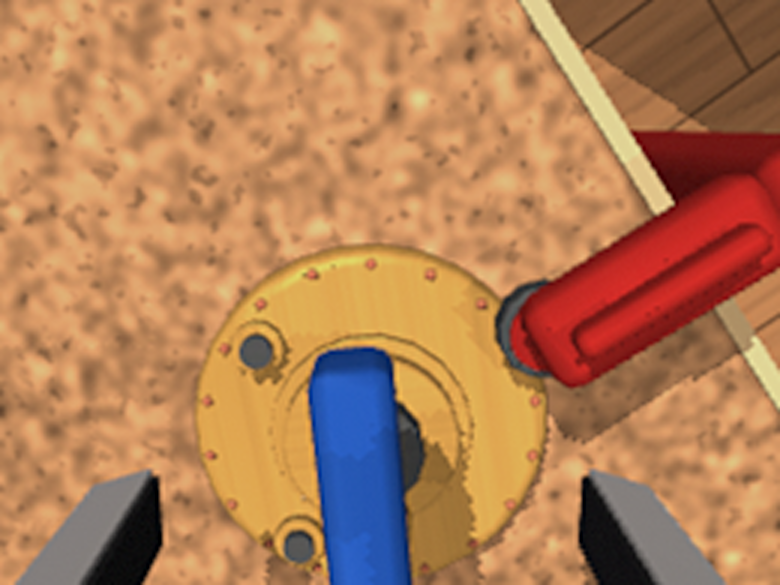

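The crop shows the handle free in the open jaws, now 4.5° behind the tool (azimuth about 58.4°). The spanner is upright on the ring and the hub is visible at (410,450).

```bash
python3 - <<'E'
from h import *
print(move([.6200,.1418,.076],np.radians(53.83)))
E
```

```text
(array([-0.024,  0.004, -0.019]), array([-0.001,  0.   , -0.   ]))
```

servo_tool --pt "1 -0.024 0.004 -0.019 0 0 0" --pt "1 -0.024 0.004 -0.019 0 0 0"

```text
clock: 14.28
ee_pos: [0.62, 0.1416, 0.0763]
orientation: [-0.001, 0.892, 0.453, -0.001]
contact_force: [0.3, -0.9, -0.0]
width: 0.0941
gripper_force: 0.0
```

servo_tool --pt "1 0 0 0 0 0 -0.526" --pt "1 0 0 0 0 0 -0.526" --pt "1 0 0 0 0 0 -0.526" --pt "1 0 0 0 0 0 -0.526" --pt "1 0 0 0 0 0 -0.526" --pt "1 0 0 0 0 0 -0.526" --pt "1 0 0 0 0 0 -0.526"

```text
clock: 14.87
ee_pos: [0.62, 0.1417, 0.0761]
orientation: [-0.001, 0.632, 0.775, -0.0]
contact_force: [-0.3, -0.2, -0.4]
width: 0.0941
gripper_force: 0.0
```

servo_tool --pt "1 0 0 0 0 0 -0.526" --pt "1 0 0 0 0 0 -0.526" --pt "1 0 0 0 0 0 -0.526" --pt "1 0 0 0 0 0 -0.526" --pt "1 0 0 0 0 0 -0.526" --pt "1 0 0 0 0 0 -0.526" --pt "1 0 0 0 0 0 -0.526" --pt "1 0 0 0 0 0 -0.526"

```text
clock: 15.53
ee_pos: [0.62, 0.1418, 0.0761]
orientation: [-0.001, 0.27, 0.963, 0.0]
contact_force: [-0.1, -1.0, 0.6]
width: 0.094
gripper_force: 0.0
```

```bash
python3 st.py; python3 - <<'E'
from h import *
c=snap('w7');print(proj('wrist',[.620,.1418,.105],c))
im=cv2.imread('raw_w7.png');h=cv2.cvtColor(im,cv2.COLOR_BGR2HSV)
m=cv2.inRange(h,(108,150,60),(128,255,255));n,l,s,_=cv2.connectedComponentsWithStats(m);i=1+s[1:,4].argmax();print(s[i])
E
```

```text
t15.53 [0.62   0.1418 0.0761] az 148.72 F [-0.1 -1.   0.6] T [-0.024 -0.13  -0.   ] tau6 -2.050 q6 -0.859 w 0.094 0.16
(np.float64(253.79409183657936), np.float64(250.23080782136518))
[ 181  225  146   35 4796]
```

View pics/w7.png

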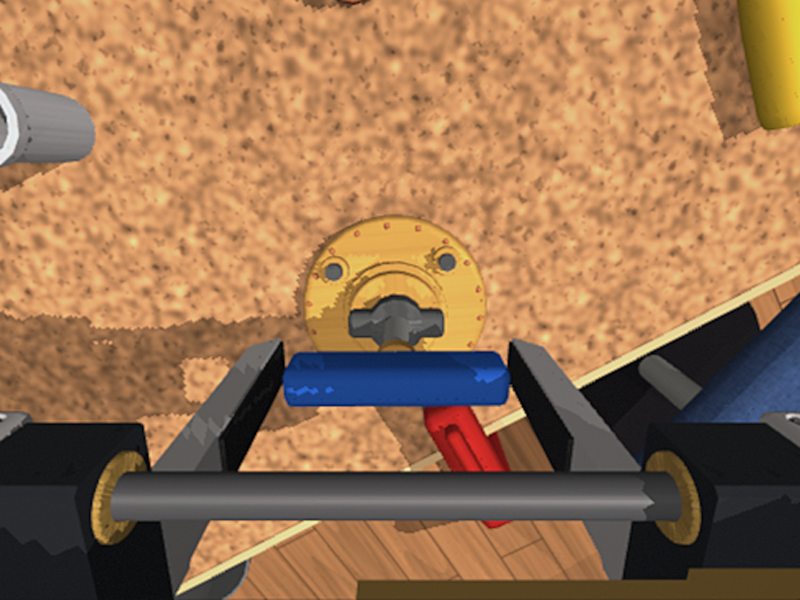

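The view shows the handle lying squarely across between the fingertips (blue from (283,352) to (510,405)), with the head seated flat on the ring. Closing on the ends.

servo_tool --pt "-1 0 0 0 0 0 0" --pt "-1 0 0 0 0 0 0" --pt "-1 0 0 0 0 0 0" --pt "-1 0 0 0 0 0 0" --pt "-1 0 0 0 0 0 0"

```text
clock: 16.0
ee_pos: [0.62, 0.1418, 0.076]
orientation: [-0.001, 0.272, 0.962, 0.0]
contact_force: [0.1, 0.8, -0.1]
width: 0.0841
gripper_force: 30.0
```

```bash
python3 st.py
```

```text
t16.00 [0.62   0.1418 0.076 ] az 148.47 F [ 0.1  0.8 -0.1] T [ 0.05  -0.155 -0.017] tau6 0.012 q6 -0.854 w 0.0841 -0.003
```

servo_tool --pt "-1 0 0 0.012 0 0 0.011" --pt "-1 0 0 0.012 0 0 0.011" --pt "-1 0 0 0.012 0 0 0.011" --pt "-1 0 0 0.012 0 0 0.011"

```text
clock: 16.33
ee_pos: [0.6202, 0.1417, 0.076]
orientation: [-0.001, 0.28, 0.96, 0.0]
contact_force: [-2.2, -1.5, 8.9]
width: 0.0838
gripper_force: 30.0
```

```bash
python3 st.py
```

```text
t16.33 [0.6202 0.1417 0.076 ] az 147.48 F [-2.2 -1.5  8.9] T [-0.198  0.489  0.092] tau6 0.117 q6 -0.837 w 0.0838 0.0
```

servo_tool --pt "-1 0 0 0 0 0 0.008" --pt "-1 0 0 0 0 0 0.015" --pt "-1 0 0 0 0 0 0.015" --pt "-1 0 0 0 0 0 0.015"

```text
clock: 16.67
ee_pos: [0.6202, 0.1418, 0.076]
orientation: [-0.001, 0.291, 0.957, 0.0]
contact_force: [-3.0, -0.8, 7.7]
width: 0.0838
gripper_force: 30.0
```

```bash
python3 st.py
```

```text
t16.67 [0.6202 0.1418 0.076 ] az 146.17 F [-3.  -0.8  7.7] T [-0.302  0.519  0.507] tau6 0.581 q6 -0.814 w 0.0838 -0.002
```

servo_tool --pt "-1 0 0 0 0 0 0.008" --pt "-1 0 0 0 0 0 0.015" --pt "-1 0 0 0 0 0 0.015" --pt "-1 0 0 0 0 0 0.015"

```text
clock: 17.0
ee_pos: [0.6202, 0.1417, 0.076]
orientation: [-0.001, 0.302, 0.953, -0.0]
contact_force: [-3.5, -1.6, 7.6]
width: 0.0838
gripper_force: 30.0
```

```bash
python3 st.py
```

```text
t17.00 [0.6202 0.1417 0.076 ] az 144.86 F [-3.5 -1.6  7.6] T [-0.357  0.532  1.073] tau6 1.069 q6 -0.791 w 0.0838 -0.003
```

The ring is home and nipped, with a peak of 1.07 N m, under the limit. I'll relax the twist, then lift.

servo_tool --pt "-1 0 0 0 0 0 -0.013" --pt "-1 0 0 -0.01 0 0 -0.025" --pt "-1 0 0 -0.01 0 0 -0.025" --pt "-1 0 0 -0.01 0 0 -0.025"

```text
clock: 17.33
ee_pos: [0.6201, 0.1418, 0.076]
orientation: [-0.001, 0.284, 0.959, 0.0]
contact_force: [-1.5, -0.7, 3.5]
width: 0.0841
gripper_force: 30.0
```

```bash
python3 st.py
```

```text
t17.33 [0.6201 0.1418 0.076 ] az 147.04 F [-1.5 -0.7  3.5] T [-0.114  0.116  0.355] tau6 0.221 q6 -0.829 w 0.0841 0.003
```

servo_tool --pt "-1 0 0 0 0 0 -0.008" --pt "-1 0 0 -0.03 0 0 -0.008" --pt "-1 0 0 -0.08 0 0 -0.008" --pt "-1 0 0 -0.15 0 0 -0.008" --pt "-1 0 0 -0.15 0 0 -0.008"

```text
clock: 17.75
ee_pos: [0.6204, 0.1418, 0.0891]
orientation: [-0.001, 0.278, 0.961, 0.0]
contact_force: [1.6, 0.3, -1.8]
width: 0.0842
gripper_force: 30.0
```

```bash
python3 st.py
```

```text
t17.75 [0.6204 0.1418 0.0891] az 147.77 F [ 1.6  0.3 -1.8] T [ 0.055 -0.115 -0.04 ] tau6 0.003 q6 -0.842 w 0.0842 -0.002
```

servo_tool --pt "-1 0 0 -0.3 0 0 0" --pt "-1 0 0 -0.7 0 0 0" --pt "-1 0 0 -1 0 0 0" --pt "-1 0 0 -1 0 0 0"

```text
clock: 18.08
ee_pos: [0.622, 0.1421, 0.1737]
orientation: [0.003, 0.277, 0.961, 0.002]
contact_force: [-0.5, -0.4, -1.8]
width: 0.0837
gripper_force: 30.0
```

```bash
python3 st.py; python3 - <<'E'
from h import *
p,q,o=tool();M=q.as_matrix();az=np.arctan2(M[1,0],M[0,0]);print(move([.404,-.186,.17],az));c=snap('w8',None,1.5)
E
```

```text
t18.08 [0.622  0.1421 0.1737] az 147.78 F [-0.5 -0.4 -1.8] T [ 0.013 -0.211  0.015] tau6 -0.007 q6 -0.842 w 0.0837 0.001
(array([ 0.119, -4.922,  0.02 ]), array([0.003, 0.002, 0.   ]))
```

View pics/w8.png

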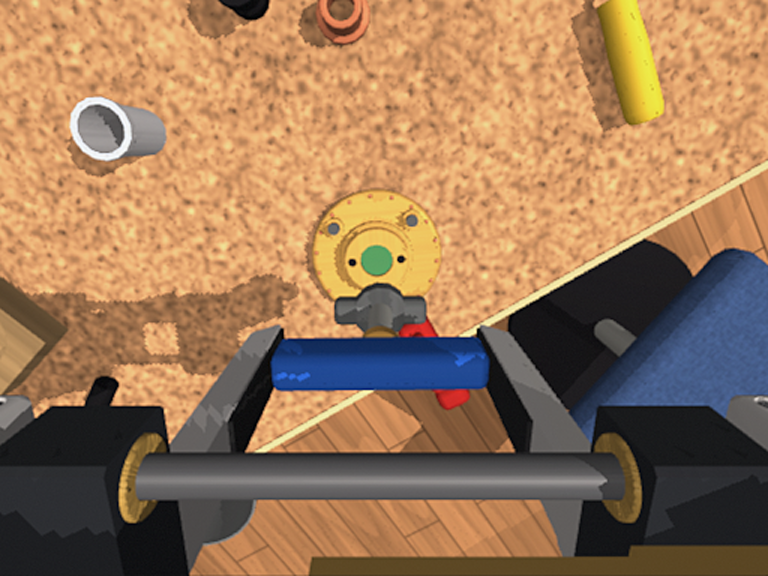

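The ring is turned, with holes at (351,262) and (401,259), and the spanner hangs straight in the jaws. Carrying it back now.

servo_tool --pt "-1 0.012 -0.4 0 0 0 0" --pt "-1 0.024 -0.984 0 0 0 0" --pt "-1 0.024 -0.984 0 0 0 0" --pt "-1 0.024 -0.984 0 0 0 0"

```text
clock: 18.47
ee_pos: [0.5753, 0.0745, 0.1667]
orientation: [-0.002, 0.278, 0.96, -0.0]
contact_force: [-0.1, -0.2, -2.5]
width: 0.0835
gripper_force: 30.0
```

servo_tool --pt "-1 0.012 -0.45 0 0 0 0" --pt "-1 0.024 -0.984 0 0 0 0" --pt "-1 0.024 -0.984 0 0 0 0"

```text
clock: 18.72
ee_pos: [0.5306, 0.0076, 0.1668]
orientation: [-0.002, 0.278, 0.961, -0.001]
contact_force: [0.3, 0.0, -2.2]
width: 0.0836
gripper_force: 30.0
```

servo_tool --pt "-1 0.012 -0.45 0 0 0 0" --pt "-1 0.024 -0.984 0 0 0 0" --pt "-1 0.024 -0.984 0 0 0 0"

```text
clock: 18.97
ee_pos: [0.4872, -0.0581, 0.1671]
orientation: [-0.002, 0.278, 0.96, -0.0]
contact_force: [0.4, 0.9, -2.8]
width: 0.084
gripper_force: 30.0
```

servo_tool --pt "-1 0.012 -0.45 0 0 0 0" --pt "-1 0.024 -0.984 0 0 0 0" --pt "-1 0.024 -0.984 0 0 0 0"

```text
clock: 19.22
ee_pos: [0.4437, -0.1239, 0.1673]
orientation: [-0.002, 0.279, 0.96, -0.0]
contact_force: [0.4, 0.9, -1.9]
width: 0.0834
gripper_force: 30.0
```

servo_tool --pt "-1 0.012 -0.45 0 0 0 0" --pt "-1 0.024 -0.984 0 0 0 0" --pt "-1 0.024 -0.984 0 0 0 0" --pt "-1 0.024 -0.984 0 0 0 0"

```text
clock: 19.55
ee_pos: [0.4019, -0.1873, 0.1676]
orientation: [-0.001, 0.279, 0.96, 0.0]
contact_force: [-0.3, 0.2, -1.9]
width: 0.0835
gripper_force: 30.0
```

servo_tool --pt "-1 0 0 0 0 0 -0.07" --pt "-1 0 0 0 0 0 -0.14" --pt "-1 0 0 0 0 0 -0.2" --pt "-1 0 0 0 0 0 -0.25" --pt "-1 0 0 0 0 0 -0.25" --pt "-1 0 0 0 0 0 -0.25" --pt "-1 0 0 0 0 0 -0.25"

```text
clock: 20.13
ee_pos: [0.4027, -0.1856, 0.1678]
orientation: [-0.001, 0.086, 0.996, 0.0]
contact_force: [0.0, 0.0, -2.3]
width: 0.0836
gripper_force: 30.0
```

```bash
python3 st.py; python3 - <<'E'
from h import *
p,q,o=tool();M=q.as_matrix();az=np.arctan2(M[1,0],M[0,0]);print(o['qpos'].round(3),M.round(4)[:,2],move([.4043,-.1863,.12],az))
c=snap('w9')
# block outline colour in wrist picture: pocket rims via block corners
im=cv2.imread('raw_w9.png');h=cv2.cvtColor(im,cv2.COLOR_BGR2HSV)
m=cv2.inRange(h,(108,150,60),(128,255,255));n,l,s,_=cv2.connectedComponentsWithStats(m);i=1+s[1:,4].argmax();print(s[i])
print([np.round(proj('wrist',X,c)) for X in([.4043,-.1863,.028],[.354,-.196,.028],[.541,-.159,.028])])
E
```

```text
t20.13 [ 0.4027 -0.1856  0.1678] az 170.19 F [ 0.   0.  -2.3] T [ 0.006 -0.157  0.029] tau6 -0.045 q6 -1.914 w 0.0836 -0.012
[-0.514  0.101  1.852 -0.     1.191 -1.914] [-0.0023  0.0011 -1.    ] (array([-0.023, -0.005,  0.598]), array([ 0.   , -0.002, -0.   ]))
[ 180  225  147   35 4850]
[array([253., 179.]), array([236., 136.]), array([293., 280.])]
```

```bash
python3 - <<'E'
from h import *
c,f=cal('wrist');p,q,o=tool();Rt=q.as_matrix()
Rct=c['R']@Rt; tct=c['R']@p+c['t']           # cam<-tool
p1=np.array([.40247,-.18656,.17339]);R1=np.array([[-.105,.9945,0],[.9945,.105,0],[0,0,-1.]])
c1=dict(c);c1['R']=Rct@R1.T;c1['t']=tct-c1['R']@p1
k=1.5625
print(np.array(proj('wrist',[.398,-.1455,.098],(c1,f)))*k)
for u,v in[(359,270),(440,270),(399.5,233),(399.5,308),(399.5,270.5),(328,227),(597,198),(596,303),(343,330)]:print((u,v),ray('wrist',u/k,v/k,.028,(c1,f)).round(4))
E
```

```text
[395.45703367 233.93123308]
(359, 270) [ 0.3756 -0.1854  0.028 ]
(440, 270) [ 0.4341 -0.1793  0.028 ]
(399.5, 233) [ 0.402  -0.1555  0.028 ]
(399.5, 308) [ 0.408  -0.2112  0.028 ]
(399.5, 270.5) [ 0.4049 -0.1827  0.028 ]
(328, 227) [ 0.3513 -0.1566  0.028 ]
(597, 198) [ 0.5359 -0.1169  0.028 ]
(596, 303) [ 0.5524 -0.1921  0.028 ]
(343, 330) [ 0.3675 -0.233   0.028 ]
```

servo_tool --pt "-1 -0.028 0.009 0.2 0 0 0" --pt "-1 -0.028 0.009 0.5 0 0 0" --pt "-1 -0.028 0.009 0.8 0 0 0" --pt "-1 -0.028 0.009 0.95 0 0 0" --pt "-1 -0.028 0.009 0.95 0 0 0" --pt "-1 -0.028 0.009 0.95 0 0 0"

```text
clock: 20.68
ee_pos: [0.4045, -0.1857, 0.0921]
orientation: [-0.001, 0.085, 0.996, 0.0]
contact_force: [0.1, 0.1, -2.6]
width: 0.0839
gripper_force: 30.0
```

```bash
python3 st.py
```

```text
t20.68 [ 0.4045 -0.1857  0.0921] az 170.24 F [ 0.1  0.1 -2.6] T [ 0.027 -0.128  0.009] tau6 0.027 q6 -1.913 w 0.0839 -0.008
```

servo_tool --pt "-1 0 0 0.08 0 0 0" --pt "-1 0 0 0.15 0 0 0" --pt "-1 0 0 0.22 0 0 0" --pt "-1 0 0 0.26 0 0 0" --pt "-1 0 0 0.285 0 0 0" --pt "-1 0 0 0.285 0 0 0" --pt "-1 0 0 0.285 0 0 0"

```text
clock: 21.27
ee_pos: [0.4044, -0.1858, 0.0693]
orientation: [-0.001, 0.085, 0.996, 0.0]
contact_force: [-0.6, -0.0, -1.2]
width: 0.0837
gripper_force: 30.0
```

```bash
python3 st.py
```

```text
t21.27 [ 0.4044 -0.1858  0.0693] az 170.29 F [-0.6 -0.  -1.2] T [ 0.093 -0.149  0.03 ] tau6 0.001 q6 -1.914 w 0.0837 0.001
```

servo_tool --pt "-1 0 0 0.008 0 0 0" --pt "-1 0 0 0.008 0 0 0" --pt "-1 0 0 0.008 0 0 0"

```text
clock: 21.52
ee_pos: [0.4046, -0.1859, 0.069]
orientation: [-0.001, 0.085, 0.996, 0.0]
contact_force: [-0.3, 1.0, 4.6]
width: 0.0837
gripper_force: 30.0
```

```bash
python3 st.py
```

```text
t21.52 [ 0.4046 -0.1859  0.069 ] az 170.29 F [-0.3  1.   4.6] T [0.335 0.156 0.039] tau6 0.002 q6 -1.914 w 0.0837 0.002
```

Seated on the pad: z is 0.069 as expected and the force has turned upward. Opening, then retreating straight up.

servo_tool --pt "1 0 0 -0.003 0 0 0" --pt "1 0 0 -0.003 0 0 0" --pt "1 0 0 -0.003 0 0 0" --pt "1 0 0 -0.003 0 0 0" --pt "1 0 0 -0.003 0 0 0" --pt "1 0 0 -0.003 0 0 0"

```text
clock: 22.02
ee_pos: [0.4044, -0.1858, 0.0688]
orientation: [-0.001, 0.085, 0.996, 0.0]
contact_force: [0.6, -0.7, -0.6]
width: 0.0939
gripper_force: 0.0
```

servo_tool --pt "1 0 0 -0.1 0 0 0" --pt "1 0 0 -0.25 0 0 0" --pt "1 0 0 -0.5 0 0 0" --pt "1 0 0 -0.8 0 0 0" --pt "1 0 0 -1 0 0 0" --pt "1 0 0 -1 0 0 0" --pt "1 0 0 -1 0 0 0"

```text
clock: 22.6
ee_pos: [0.4048, -0.186, 0.1494]
orientation: [-0.0, 0.085, 0.996, -0.0]
contact_force: [0.9, 0.0, 0.2]
width: 0.0938
gripper_force: 0.0
```

```bash
python3 st.py; python3 - <<'E'
from h import *
c=snap('w10')
im=cv2.imread('raw_w10.png');h=cv2.cvtColor(im,cv2.COLOR_BGR2HSV)
m=cv2.inRange(h,(108,150,60),(128,255,255));n,l,s,ce=cv2.connectedComponentsWithStats(m);i=1+s[1:,4].argmax();print(s[i],ce[i])
az=np.radians(80.3);t=np.array([np.cos(az),np.sin(az)]);g=np.array([.4045,-.1858])
for z in(.098,.076):print(z,[np.round(proj('wrist',[*(g+k*t),z],c),1) for k in(-.042,0,.042)])
E
```

```text
t22.60 [ 0.4048 -0.186   0.1494] az 170.29 F [0.9 0.  0.2] T [ 0.054 -0.156  0.027] tau6 -0.000 q6 -1.914 w 0.0938 0.001
[ 204  188   99   23 2071] [253.29792371 199.00965717]
0.098 [array([203. , 203.4]), array([253.4, 203.4]), array([303.9, 203.3])]
0.076 [array([206.9, 195.3]), array([253.4, 195.3]), array([299.9, 195.3])]
```

The handle's centroid matches an upright spanner standing in the pocket, and the gripper is clear.

```bash
python3 -c "
from cell import job
print(job.sign_off())"
```

```text
the job is handed in; nothing more can be done
None
```

The ring is home and nipped at about 1.07 N m (over your 0.8 target, under the 1.3 limit), and the larger spanner is back upright in its pocket, released; the job is handed in at about 22.6 s.

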